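# Pipe couplings back on the picking rail in order of size

### The arm

A 6-joint arm with a two-finger parallel gripper is mounted at the origin on the work surface. World frame = base frame: x ahead of the robot, y to its left, z up, the work surface at z = 0. Lengths are in m, angles in degrees, forces in N, time in s.
With the tool pointing down it reaches from about 0.25 to 0.725 m from the base axis. Payload 9.7 kg.
Tool frame: the origin (TCP) lies at the very end of the fingers, on their centre line; the grasp point (between the pads) lies 19 mm behind it; x points along the fingers, z is the direction in which the jaws open and shut, and the axes are right-handed (so a half turn about x gives the same grasp; the last joint's range is limited). The gripper opens to 85 mm and grips with 20 to 120 N. Pads are 22 mm wide; open, the fingers measure 114 mm over their backs; the gripper's body (76 mm by 85 mm) begins 54 mm behind the grasp point. The pads swing forward as they close: fully open they stand 13 mm farther back than shut.
Start: joints at [0, 4.979, 10.078, 95.1, 0, 90], TCP at [0.55, -0, 0.231] pointing down, gripper open.
Joint ranges: [-179.16, 179.16], [-48.56, 103.87], [-65.8, 70.77], [-126.05, 130.52], [-82.76, 87.17], [-180, 180]. Speed limits (degrees/s): [127.2, 127.2, 147.25, 180, 180, 180].

### API

Orientations are given as [roll, pitch, yaw] about the fixed x, y, z axes, in that order (R = Rz(yaw) Ry(pitch) Rx(roll)).
In Python, from workcell import sensors, vision, job_done gives the robot as it stands.
- The arm moves only by the tool carry_out, never from a script. Its argument "increments" is a list of rows, each a list of 7 numbers: the turn, a rotation vector about the tool's x, y, z in degrees, then the shift along the tool's x, y, z in mm, then the opening in per cent of the stroke, from 0 (shut) to 100 (fully open). A call has 1 to 12 rows; each row shifts and turns the commanded pose from where the row before left it, along the tool's axes as they then stand; what a row does not reach is not made up. A row lasts 1/8 s, in which the tool goes at most 62.5 mm and 10.7 degrees, less where a joint would pass 70% of its speed; a pose out of reach is approached as far as the arm can. A call is refused whole if a number of a shift passes 62.5 or a number of a turn 10.7, either way. A call with a gripper value outside its range is refused whole. The fingers move at their own pace and stop on an object; "squeeze" is the grip in N (left out, the last holds). Time passes only in rows, so rows that do not move let the fingers close. It gives the time, the measured TCP pose, the force and the opening at its end, in the units of the state.
- sensors.get_obs(): the state, without advancing time (a new reading comes with each control period).
- vision.camera(name): name is "scene" or "side" or "wrist"; returns the picture (400x640x3 uint8, red, green, blue); there is no depth.
- vision.calibration(name): a dict with "camera_matrix" (3x3 intrinsics, pixels), "extrinsics" (4x4, takes a point from world to camera coordinates); the wrist camera has in their place "mount" (4x4, takes a point from camera to tool coordinates, whose origin is the TCP and whose axes are the tool frame's). Camera axes: x right, y up, looking along -z (the intrinsics and any distortion apply to the point x, -y, -z); pixel columns grow to the right and rows downward; lengths in m; the calibration is good to about 2 mm. A picture is of the moment at which its call begins: read the wrist's pose just before it. calibration takes no time and is no camera call.
- job_done(): hands the job in, once; it reports no verdict.
The state is a dict: "time": time; "q": joint angles; "qd": joint speeds; "joint_efforts": joint torques, N m; "ee_pos": TCP position; "tcp_rot": TCP orientation; "wrist_force": force on the tool from outside, world axes, zero at the start; "torque": the same for the moment, N m; "opening": finger opening in m.
Only numpy, scipy, OpenCV 4.12 (cv2) and the standard library are available. Lean on these libraries where they do the work, as an engineer would, in place of code of your own. Each camera call takes 0.05 s, during which the arm holds its last target.

### The job

Put the four loose pipe couplings back on the picking rail so that the row runs down in size from the biggest coupling, which already stands in its tray at one end: the next biggest in the tray beside it and so on to the smallest at the far end, one to a tray, each standing upright flat on the tray floor. Leave the biggest coupling in its tray, and do not shift or knock over the small metal tin that stands among the fittings.

Things in the scene. Friction and masses are not known exactly. Their poses are not given: they have to be found in the camera images.
- coupling_27: Loose galvanised pipe coupling (a plain short tube with an open bore), 27 mm outside diameter, 36 mm tall, standing upright on the work surface at the start. Origin: centre of its underside; z is its axis, upward. It is round, so any gripping direction is the same.
- coupling_34: Loose galvanised pipe coupling (a plain short tube with an open bore), 34 mm outside diameter, 40 mm tall, standing upright on the work surface at the start. Origin: centre of its underside; z is its axis, upward. It is round, so any gripping direction is the same.
- coupling_42: Loose galvanised pipe coupling (a plain short tube with an open bore), 42 mm outside diameter, 46 mm tall, standing upright on the work surface at the start. Origin: centre of its underside; z is its axis, upward. It is round, so any gripping direction is the same.
- coupling_51: Loose galvanised pipe coupling (a plain short tube with an open bore), 51 mm outside diameter, 50 mm tall, standing upright on the work surface at the start. Origin: centre of its underside; z is its axis, upward. It is round, so any gripping direction is the same.
- coupling_60: The biggest pipe coupling, 60 mm outside diameter, 56 mm tall, same kind and finish; it already stands upright in the tray at one end of the picking rail (which end varies) and is loose in it. Its tray and the four empty ones stand in one straight row, 80 mm centre to centre. Origin: centre of its underside; z up.
- tray_1: One of four empty trays, all alike, fixed on the rail: shallow square grey plastic, 78 x 78 mm outside, 72 x 72 mm inside. Origin: centre of its underside, 3 mm above the work surface; inner floor 6 mm, rim 17 mm above the work surface. Its y axis runs along the rail, x across it. The tray's number does not tell its place in the row: find it by position.
- tray_2: One of four empty trays, all alike, fixed on the rail: shallow square grey plastic, 78 x 78 mm outside, 72 x 72 mm inside. Origin: centre of its underside, 3 mm above the work surface; inner floor 6 mm, rim 17 mm above the work surface. Its y axis runs along the rail, x across it. The tray's number does not tell its place in the row: find it by position.
- tray_3: One of four empty trays, all alike, fixed on the rail: shallow square grey plastic, 78 x 78 mm outside, 72 x 72 mm inside. Origin: centre of its underside, 3 mm above the work surface; inner floor 6 mm, rim 17 mm above the work surface. Its y axis runs along the rail, x across it. The tray's number does not tell its place in the row: find it by position.
- tray_4: One of four empty trays, all alike, fixed on the rail: shallow square grey plastic, 78 x 78 mm outside, 72 x 72 mm inside. Origin: centre of its underside, 3 mm above the work surface; inner floor 6 mm, rim 17 mm above the work surface. Its y axis runs along the rail, x across it. The tray's number does not tell its place in the row: find it by position.
- tin: Small closed metal tin with a buff label, 54 mm in diameter, 62 mm tall, standing loose among the fittings. Origin: centre of its underside; z up. It is to be left alone.
Not all that is in view belongs to the job. Leave any green look-alike of the coupling_34 alone.

How it is judged (in metres and radians):
At the end, for the whole second after the job is handed in: Going away from the 60 mm coupling the 51, 42, 34 and 27 mm ones stand one per tray (80 mm steps, within 34 mm; inside a tray, within 33 mm of its centre), underside below 10 mm, upright within 0.1 rad, at rest; the 60 mm one is upright in its tray (moved under 18 mm), the tin upright (15 mm) (horizontal distance between coupling_51 and coupling_60 between 0.046 and 0.114 m and (horizontal distance between coupling_51 and tray_1 below 0.033 m or horizontal distance between coupling_51 and tray_2 below 0.033 m or horizontal distance between coupling_51 and tray_3 below 0.033 m or horizontal distance between coupling_51 and tray_4 below 0.033 m) and height (world z) of each of coupling_51, coupling_42, coupling_34, coupling_27 below 0.01 m and angle between each of coupling_51, coupling_42, coupling_34, coupling_27, tin, coupling_60's own z axis and vertical below 0.1 rad and linear speed of each of coupling_51, coupling_42, coupling_34, coupling_27, coupling_60 below 0.02 m/s and horizontal distance between coupling_42 and coupling_60 between 0.126 and 0.194 m and (horizontal distance between coupling_42 and tray_1 below 0.033 m or horizontal distance between coupling_42 and tray_2 below 0.033 m or horizontal distance between coupling_42 and tray_3 below 0.033 m or horizontal distance between coupling_42 and tray_4 below 0.033 m) and horizontal distance between coupling_34 and coupling_60 between 0.206 and 0.274 m and (horizontal distance between coupling_34 and tray_1 below 0.033 m or horizontal distance between coupling_34 and tray_2 below 0.033 m or horizontal distance between coupling_34 and tray_3 below 0.033 m or horizontal distance between coupling_34 and tray_4 below 0.033 m) and horizontal distance between coupling_27 and coupling_60 between 0.286 and 0.354 m and (horizontal distance between coupling_27 and tray_1 below 0.033 m or horizontal distance between coupling_27 and tray_2 below 0.033 m or horizontal distance between coupling_27 and tray_3 below 0.033 m or horizontal distance between coupling_27 and tray_4 below 0.033 m) and distance of tin from where it was at the start of the episode below 0.015 m and distance of coupling_60 from where it was at the start of the episode below 0.018 m); the robot touches nothing.
It fails at once if the small tin is shifted by more than 15 mm or tipped (distance of tin from where it was at the start of the episode above 0.015 m or angle between tin's own z axis and vertical above 0.3 rad).
It fails at once if the biggest coupling is taken out of its tray or tipped over (height (world z) of coupling_60 above 0.03 m or angle between coupling_60's own z axis and vertical above 0.5 rad).
It also fails if it takes over 96 s, if anything falls off the work surface, if the arm or the gripper's body presses on something with over 40 N, if the wrist force passes 120 N, or if a joint passes its speed limit or range.

## Working session

There is one attempt and no reset: what is moved stays moved. The work goes in short steps, Python scripts to look and compute and a tool call to move; the robot and the scene stay as the last step left them, time stands still between calls to the robot, and variables do not carry over. Pictures are saved under pics/ and viewed, and the job is handed in when it is done.

Besides the shell and the picture viewer there is one more tool, called after "Emit:" as name(argument=value, ...), one argument or row to a line, values as JSON. carry_out: Moves the arm, as the interface text tells. Its arguments: {"type":"object","properties":{"increments":{"type":"array"},"squeeze":{"type":"number"}},"required":["increments"]}

```bash
mkdir -p pics
python3 - <<'E'
from workcell import sensors, vision
import cv2
print(sensors.get_obs())
for n in ["scene","side","wrist"]:
    im=vision.camera(n); cv2.imwrite(f"pics/{n}0.png",im[:,:,::-1]); print(n,{k:(v.tolist() if hasattr(v,'tolist') else v) for k,v in vision.calibration(n).items()})
E
```

```text
{'time': 0.0, 'q': array([ 1.16763994e-03,  5.01023409e+00,  1.00336044e+01,  9.50999410e+01,
       -3.13431883e-04,  8.99997969e+01]), 'qd': array([-0.04385126, -0.09176954,  0.03795037, -0.04242593,  0.00855968,
        0.06157435]), 'joint_efforts': array([ 7.68234549e-04, -5.20392072e+01,  4.64802504e+01,  1.63646933e-02,
        2.23589603e-05, -6.77332673e-05]), 'ee_pos': array([5.49761490e-01, 9.64460895e-06, 2.30583774e-01]), 'tcp_rot': array([-179.76567201,   89.92342863, -179.7643011 ]), 'wrist_force': array([0.04306035, 0.43618363, 0.06825744]), 'torque': array([-0.01231781, -0.00801333, -0.00451834]), 'opening': 0.08536280908854232}
scene {'camera_matrix': [[366.5359991904792, 0.0, 315.0032338843375], [0.0, 366.5359991904792, 198.91054532767185], [0.0, 0.0, 1.0]], 'extrinsics': [[-0.672478820943384, 0.7400984973722783, 0.0051429145327871, 0.3413112342740654], [-0.5173050405163306, -0.4749879304491629, 0.7118861994616965, 0.21690434094710595], [0.5293087288520693, 0.4760679364491131, 0.7022760066000332, -1.1731970694135365], [0.0, 0.0, 0.0, 1.0]]}
side {'camera_matrix': [[473.68439661519307, 0.0, 320.22665078894863], [0.0, 473.68439661519307, 195.54814912354217], [0.0, 0.0, 1.0]], 'extrinsics': [[0.8882222205547926, -0.4592096583072003, -0.013703161317636634, -0.4628245485084262], [0.28942927644774, 0.5361639984691017, 0.7929431635877584, -0.19806647394729004], [-0.35678001744443383, -0.7082758336008711, 0.6091414964434293, -0.8751662500231469], [0.0, 0.0, 0.0, 1.0]]}
wrist {'camera_matrix': [[338.3440074080046, 0.0, 318.2603656362198], [0.0, 338.3440074080046, 199.82819761227918], [0.0, 0.0, 1.0]], 'mount': [[0.0006159362101211992, 0.2898499367426856, -0.9570719068036874, -0.1419042769290755], [-0.00015189259479497766, 0.9570721044262445, 0.28984989884034706, 0.07404594662310768], [0.9999997987755921, -3.315691286598851e-05, 0.0006335214238060204, 0.0005421743230961118], [0.0, 0.0, 0.0, 1.0]]}
```

View pics/scene0.png

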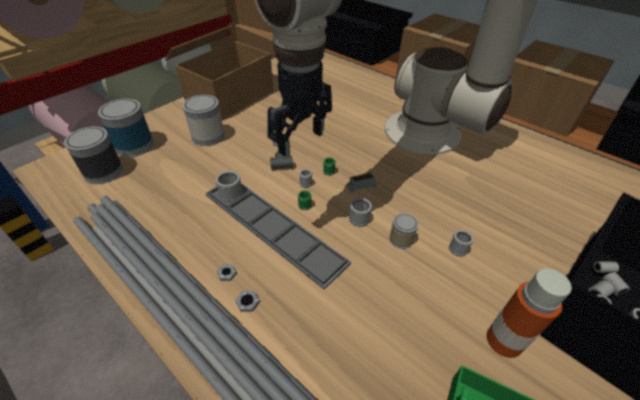

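View pics/side0.png

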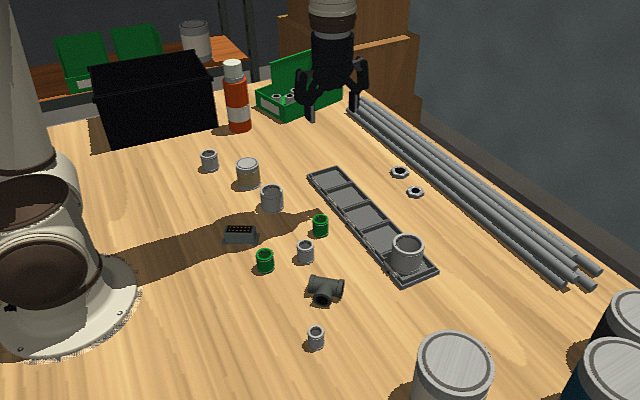

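View pics/wrist0.png

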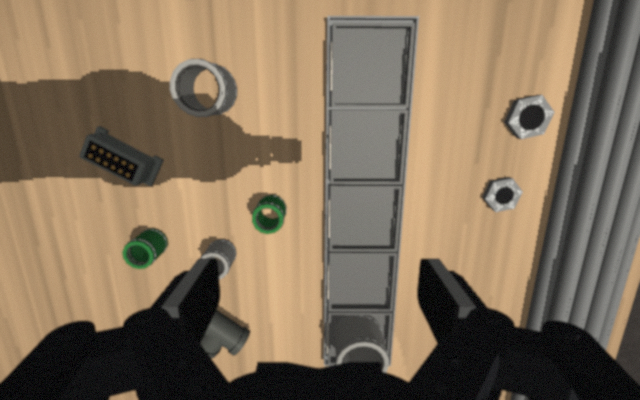

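Side view: loose grey couplings at about (209,160), (272,198), (305,252) and (316,338). The tin is at (248,172), the 60 mm coupling at (406,255) in the near tray, and the green decoys at (320,226) and (264,261). I'll zoom in to measure.

Run:
```python
import cv2
a=cv2.imread('pics/side0.png')
c=a[135:360,190:350]
cv2.imwrite('pics/sidez1.png',cv2.resize(a[140:220,190:300],None,fx=7,fy=7,interpolation=cv2.INTER_CUBIC))
cv2.imwrite('pics/sidez2.png',cv2.resize(a[210:355,245:345],None,fx=4,fy=4,interpolation=cv2.INTER_CUBIC))
cv2.imwrite('pics/sidez3.png',cv2.resize(a[155:295,295:445],None,fx=4,fy=4,interpolation=cv2.INTER_CUBIC))
```

```text
(no output)
```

View pics/sidez1.png

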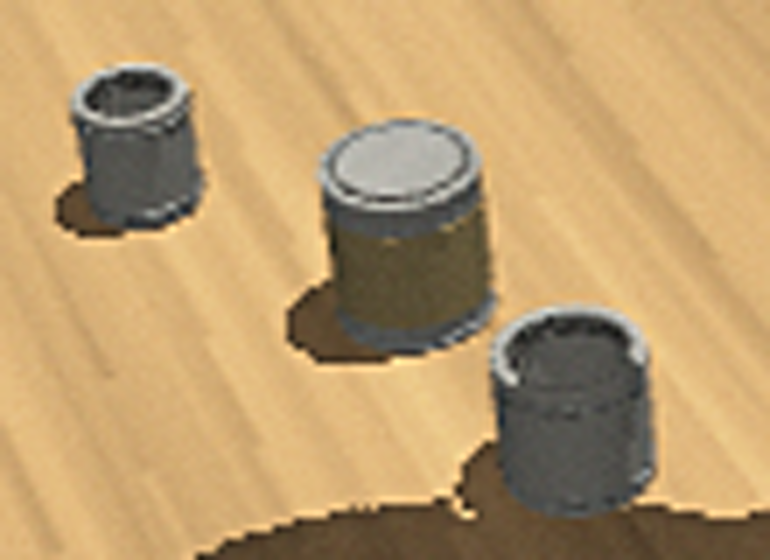

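View pics/sidez2.png

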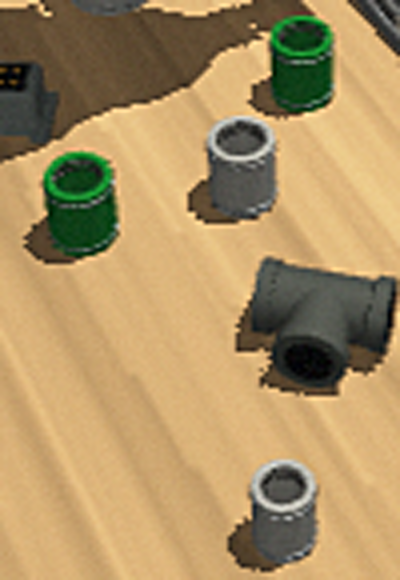

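View pics/sidez3.png

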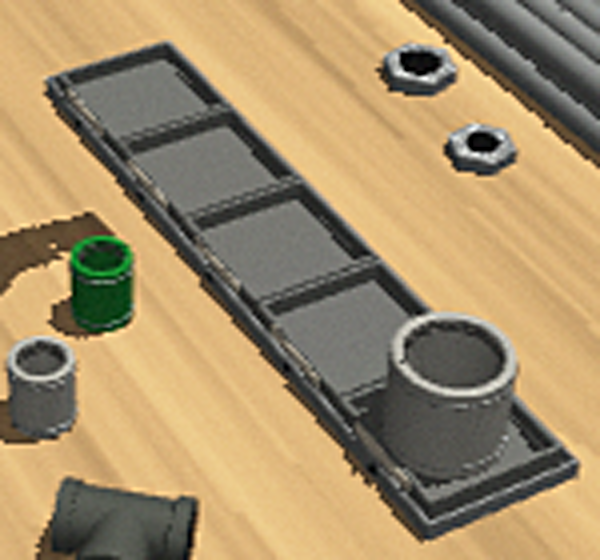

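```bash
cat > h.py <<'E'
import numpy as np, cv2
from scipy.optimize import least_squares
from workcell import vision
def proj(P,n,cal=None):
    c=vision.calibration(n); P=np.atleast_2d(P)
    K=np.array(c['camera_matrix']);E=np.array(c['extrinsics'])
    q=P@E[:3,:3].T+E[:3,3]; q=q*[1,-1,-1]; q=q@K.T
    return q[:,:2]/q[:,2:]
t=np.linspace(0,2*np.pi,72)
def cyl(x,y,d,h,z0=0):
    return np.vstack([np.c_[x+d/2*np.cos(t),y+d/2*np.sin(t),0*t+z] for z in (z0,z0+h)])
def bbox(p): return np.r_[p.min(0),p.max(0)]
E
cat > fit.py <<'E'
from h import *
M=dict(A=(200.3,149,219,172.6),T=(235.7,156.9,260.7,190.3),B=(260.1,183.3,283.6,213.7),C=(296.75,238.75,314,264.5),D=(307.5,325,324.3,350.8),L=(392,233,424.5,274),E=(256.3,248,274.5,274),F=(312.3,213.5,328.8,238))
S=[(.027,.036),(.034,.040),(.042,.046),(.051,.05),(.06,.056),(.054,.062)]
for k,m in M.items():
    z0=.006 if k=='L' else 0
    r=[]
    for d,h in S:
        f=lambda p:bbox(proj(cyl(p[0],p[1],d,h,z0),'side'))-np.array(m)
        s=least_squares(f,[.5,0]); r.append((round(s.cost,1),int(d*1e3),np.round(s.x,4).tolist()))
    r.sort(); print(k,r[:2])
C=np.array([(306.75,176.25),(337.5,165.75),(439.5,271.25),(402,290)])
def row(p,w=.078,l=.398):
    u=np.array([np.cos(p[2]),np.sin(p[2])]);v=np.array([-u[1],u[0]])
    # corners: far-inner, far-outer, near-outer,near-inner
    a=[(-w/2,-l/2),(w/2,-l/2),(w/2,l/2),(-w/2,l/2)]
    return np.array([np.r_[np.array(p[:2])+i*u+j*v,.017] for i,j in a])
s=least_squares(lambda p:(proj(row(p),'side')-C).ravel(),[.55,0,0]); print(s.x,s.fun.round(1))
s=least_squares(lambda p:(proj(row(p[:3],p[3],p[4]),'side')-C).ravel(),[.55,0,0,.08,.4]); print(s.x,s.fun.round(1))
E
python3 fit.py
```

```text
A [(np.float64(0.3), 42, [0.3625, 0.3051]), (np.float64(4.5), 34, [0.3631, 0.3092])]
T [(np.float64(0.1), 54, [0.4259, 0.1928]), (np.float64(1.4), 60, [0.4273, 0.1974])]
B [(np.float64(0.3), 51, [0.4409, 0.0824]), (np.float64(5.5), 42, [0.4413, 0.0843])]
C [(np.float64(0.2), 34, [0.4348, -0.1034]), (np.float64(5.2), 27, [0.4354, -0.1017])]
D [(np.float64(0.4), 27, [0.362, -0.293]), (np.float64(14.5), 34, [0.3616, -0.2941])]
L [(np.float64(1.1), 54, [0.5996, -0.217]), (np.float64(1.4), 60, [0.6019, -0.2143])]
E [(np.float64(0.5), 34, [0.3545, -0.09]), (np.float64(4.4), 27, [0.3549, -0.0883])]
F [(np.float64(0.0), 34, [0.4974, -0.0483]), (np.float64(6.1), 27, [0.4982, -0.0465])]
[ 0.59658225 -0.0665612  -3.11568574] [ 27.7  -8.5 -30.7  11.  -33.3  13.2  37.2 -20.8]
[ 0.59494873 -0.06809982 -0.00823404  0.08739074 -0.40659968] [-0.5 -0.4  0.2  0.7  0.5  1.1 -0.2 -1.3]
```

```bash
cat >> h.py <<'E'
from scipy.spatial.transform import Rotation as Rn
def wproj(P,pos,rpy):
    c=vision.calibration('wrist');M=np.array(c['mount']);K=np.array(c['camera_matrix'])
    R=Rn.from_euler('xyz',rpy,degrees=True).as_matrix()
    q=(np.atleast_2d(P)-pos)@R; q=(q-M[:3,3])@M[:3,:3]; q=q*[1,-1,-1]@K.T
    return q[:,:2]/q[:,2:]
W0=(np.array([5.49761490e-01,0,2.30583774e-01]),[-179.76567201,89.92342863,-179.7643011])
def sq(cx,cy,yaw,w,z):
    u=np.array([np.cos(yaw),np.sin(yaw)]);v=np.array([-u[1],u[0]])
    return np.array([np.r_[np.array([cx,cy])+i*u*w/2+j*v*w/2,z] for i,j in((-1,-1),(1,-1),(1,1),(-1,1))])
def trays(x,y,yaw):
    return [(x-np.sin(yaw)*.08*k,y+np.cos(yaw)*.08*k) for k in range(-2,3)]
E
cat > ov.py <<'E'
from h import *
import sys
x,y,yaw=map(float,sys.argv[1:4])
for n in('side','wrist'):
    im=cv2.imread(f'pics/{n}0.png');s=3
    pj=(lambda P:proj(P,'side')) if n=='side' else (lambda P:wproj(P,*W0))
    x0,y0,x1,y1=(290,150,450,300) if n=='side' else (160,0,430,400)
    if n=='wrist': s=1.5
    else: s=4
    o=cv2.resize(im[y0:y1,x0:x1],None,fx=s,fy=s,interpolation=cv2.INTER_CUBIC)
    for cx,cy in trays(x,y,yaw):
        for w,z,c in((.072,.006,(0,255,255)),(.072,.017,(0,0,255))):
            p=((pj(sq(cx,cy,yaw,w,z))+.5-[x0,y0])*s).astype(np.int32)
            cv2.polylines(o,[p],True,c,1)
    for a,b,d,h in((.4409,.0824,.051,.05),(.4348,-.1034,.034,.04),(.4974,-.0483,.034,.04)):
        p=((pj(cyl(a,b,d,h))+.5-[x0,y0])*s).astype(np.int32)
        cv2.polylines(o,[p[:72],p[72:]],True,(255,0,255),1)
    cv2.imwrite(f'pics/ov_{n}_{sys.argv[4]}.png',o)
E
python3 ov.py 0.595 -0.06 0 a
```

```text
(no output)
```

View pics/ov_side_a.png

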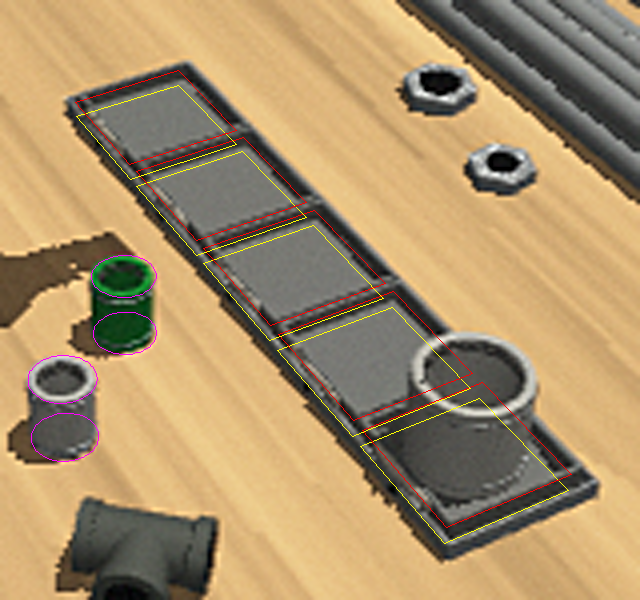

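View pics/ov_wrist_a.png

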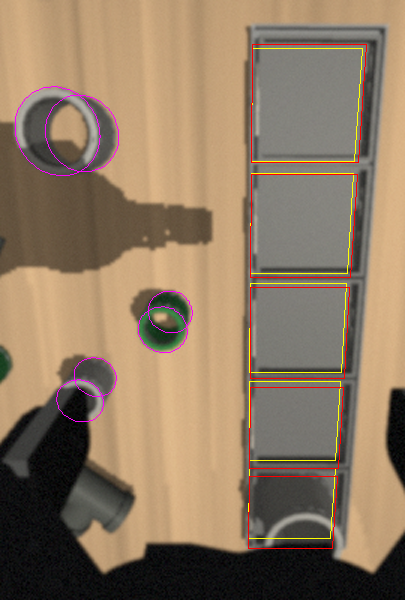

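```bash
python3 ov.py 0.600 -0.057 0.008 b
```

```text
(no output)
```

View pics/ov_side_b.png

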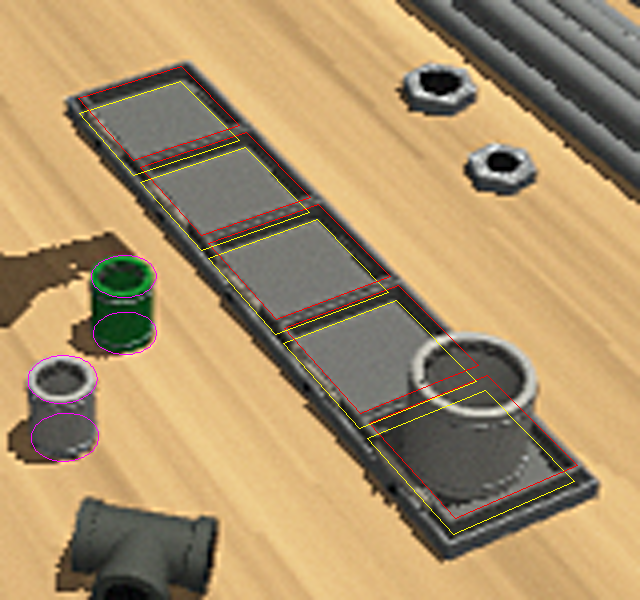

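View pics/ov_wrist_b.png

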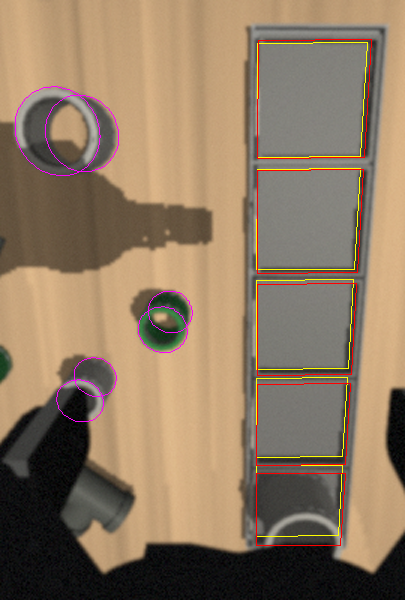

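The tray overlay fits to about 2 mm. Tray centres are at x≈0.601 and y≈-0.138, -0.058, 0.022 and 0.102, for the 51, 42, 34 and 27 mm couplings in that order. Tool axes: x points down, y is world y and z is world x. I'll start with the 51 mm coupling at (0.441, 0.082).

Emit:
carry_out(
  increments=[
    [0, 0, 0, 30, 20.5, -27.2, 100],
    [0, 0, 0, 30, 20.5, -27.2, 100],
    [0, 0, 0, 30, 20.5, -27.2, 100],
    [0, 0, 0, 30, 20.5, -27.2, 100],
    [0, 0, 0, 0, 0, 0, 100],
    [0, 0, 0, 0, 0, 0, 100],
    [0, 0, 0, 0, 0, 0, 100],
  ],
  squeeze=30,
)

```text
time: 1.02
ee_pos: [0.4424, 0.0817, 0.1123]
tcp_rot: [6.5, 89.9, 6.5]
wrist_force: [-0.5, 0.4, -0.4]
opening: 0.0856
```

```bash
cat > snap.py <<'E'
from workcell import sensors, vision
import cv2,sys
o=sensors.get_obs(); print({k:o[k].round(4).tolist() for k in('ee_pos','tcp_rot','wrist_force')},o['opening'],o['time'])
for n in sys.argv[2:]:
    cv2.imwrite(f'pics/{n}_{sys.argv[1]}.png',vision.camera(n)[:,:,::-1])
E
python3 snap.py p51 wrist
python3 - <<'E'
from h import *
for u in [(238,130),(240,240),(325,300)]:
    s=least_squares(lambda p:(proj([[p[0],p[1],0]],'side')[0]-u),[.5,0]);print(u,s.x.round(3))
E
```

```text
{'ee_pos': [0.4424, 0.0817, 0.1123], 'tcp_rot': [6.5216, 89.9028, 6.4816], 'wrist_force': [-0.5212, 0.4145, -0.41]} 0.08561247524624785 1.025
(238, 130) [0.49 0.46]
(240, 240) [0.336 0.012]
(325, 300) [ 0.419 -0.216]
```

View pics/wrist_p51.png

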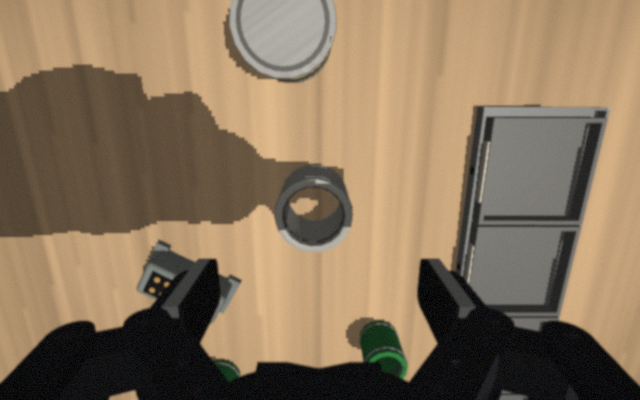

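The coupling is at (313,210), centred between the fingers. Next I go down and close.

Emit:
carry_out(
  increments=[
    [0, 0, 0, 25, 0, 0, 100],
    [0, 0, 0, 25, 0, 0, 100],
    [0, 0, 0, 25, 0, 0, 100],
    [0, 0, 0, 24, 0, -1, 100],
    [0, 0, 0, 0, 0, 0, 100],
    [0, 0, 0, 0, 0, 0, 0],
    [0, 0, 0, 0, 0, 0, 0],
    [0, 0, 0, 0, 0, 0, 0],
    [0, 0, 0, 0, 0, 0, 0],
    [0, 0, 0, 0, 0, 0, 0],
    [0, 0, 0, 0, 0, 0, 0],
    [0, 0, 0, 0, 0, 0, 0],
  ],
  squeeze=40,
)

```text
time: 2.58
ee_pos: [0.441, 0.0821, 0.0139]
tcp_rot: [4.7, 89.9, 4.7]
wrist_force: [-0.4, -0.7, 6.0]
opening: 0.0506
```

```bash
python3 snap.py g51 wrist side
```

```text
{'ee_pos': [0.441, 0.0821, 0.0139], 'tcp_rot': [4.7269, 89.8795, 4.7296], 'wrist_force': [-0.4215, -0.7428, 5.9588]} 0.0505573961483625 2.575
```

View pics/wrist_g51.png

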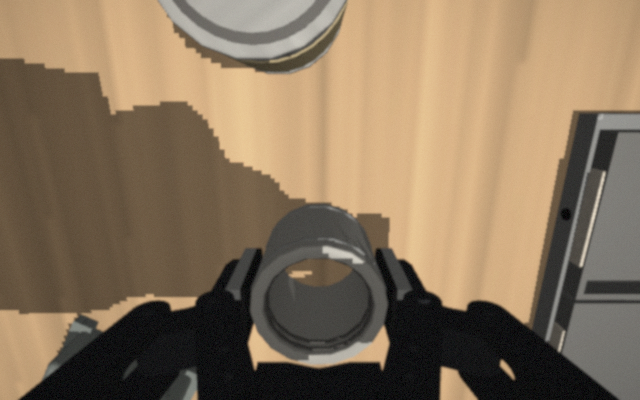

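View pics/side_g51.png

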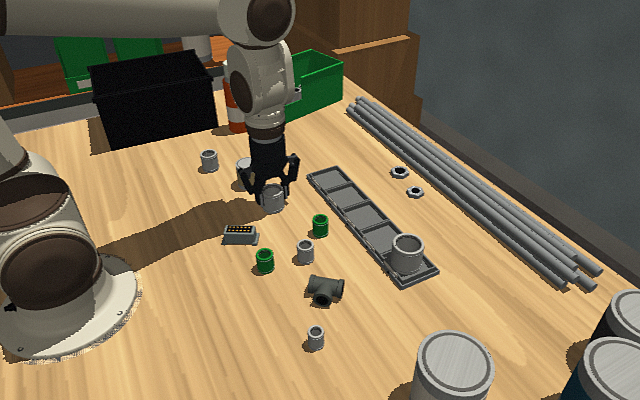

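Gripped, with the opening at 50.6 mm. Now I lift, carry it above the tray next to the 60, and look.

Emit:
carry_out(
  increments=[
    [0, 0, 0, -35, 0, 0, 0],
    [0, 0, 0, -35, 0, 0, 0],
    [0, 0, 0, -30, -8, 5, 0],
    [0, 0, 0, 0, -32, 23, 0],
    [0, 0, 0, 0, -32, 23, 0],
    [0, 0, 0, 0, -32, 23, 0],
    [0, 0, 0, 0, -32, 23, 0],
    [0, 0, 0, 0, -32, 23, 0],
    [0, 0, 0, 0, -32, 23, 0],
    [0, 0, 0, 0, -20, 17, 0],
    [0, 0, 0, 0, 0, 0, 0],
    [0, 0, 0, 0, 0, 0, 0],
  ],
)

```text
time: 4.18
ee_pos: [0.5998, -0.1376, 0.1122]
tcp_rot: [152.4, 90.0, 152.4]
wrist_force: [-0.4, -0.3, -3.2]
opening: 0.051
```

```bash
python3 snap.py c51 wrist
```

```text
{'ee_pos': [0.5998, -0.1376, 0.1122], 'tcp_rot': [152.4189, 89.9562, 152.4189], 'wrist_force': [-0.3864, -0.3001, -3.2277]} 0.05098317165043184 4.175
```

View pics/wrist_c51.png

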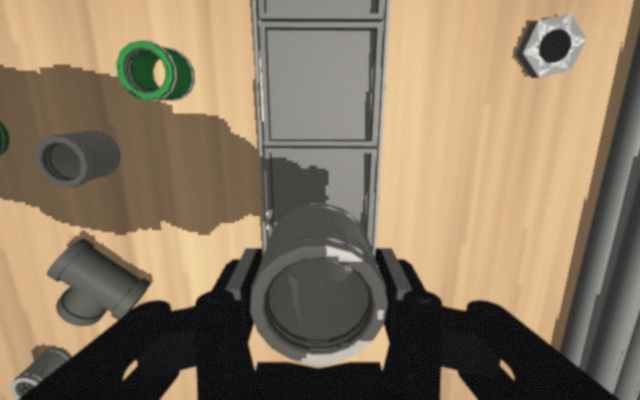

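Coupling held and lined up over its tray. Lowering and releasing.

Emit:
carry_out(
  increments=[
    [0, 0, 0, 28, 0, 0, 0],
    [0, 0, 0, 28, 0, 0, 0],
    [0, 0, 0, 24, 0, 0, 0],
    [0, 0, 0, 8, 0, 0, 0],
    [0, 0, 0, 4, 0, 0, 0],
    [0, 0, 0, 0, 0, 0, 0],
    [0, 0, 0, 0, 0, 0, 0],
  ],
)

```text
time: 5.1
ee_pos: [0.6007, -0.1381, 0.0213]
tcp_rot: [-11.2, 89.9, -11.2]
wrist_force: [-0.8, -0.2, -3.3]
opening: 0.0508
```

Emit:
carry_out(
  increments=[
    [0, 0, 0, 1.3, 0, 0, 0],
    [0, 0, 0, 0, 0, 0, 0],
    [0, 0, 0, 0, 0, 0, 75],
    [0, 0, 0, 0, 0, 0, 75],
    [0, 0, 0, 0, 0, 0, 75],
    [0, 0, 0, -20, 0, 0, 75],
    [0, 0, 0, -35, 0, 0, 75],
    [0, 0, 0, -35, 0, 0, 75],
    [0, 0, 0, 0, 0, 0, 75],
  ],
)

```text
time: 6.22
ee_pos: [0.602, -0.1384, 0.1139]
tcp_rot: [-12.9, 89.6, -12.9]
wrist_force: [0.8, -1.4, -0.2]
opening: 0.0642
```

```bash
python3 snap.py d51 side wrist
```

```text
{'ee_pos': [0.602, -0.1384, 0.1139], 'tcp_rot': [-12.9266, 89.624, -12.9267], 'wrist_force': [0.8312, -1.4014, -0.216]} 0.06419933682769159 6.225
```

View pics/side_d51.png

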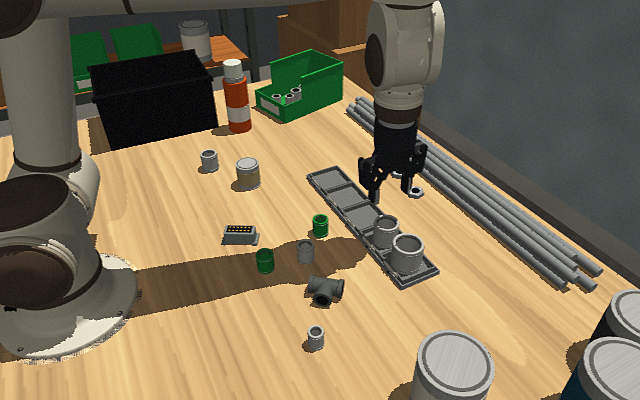

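View pics/wrist_d51.png

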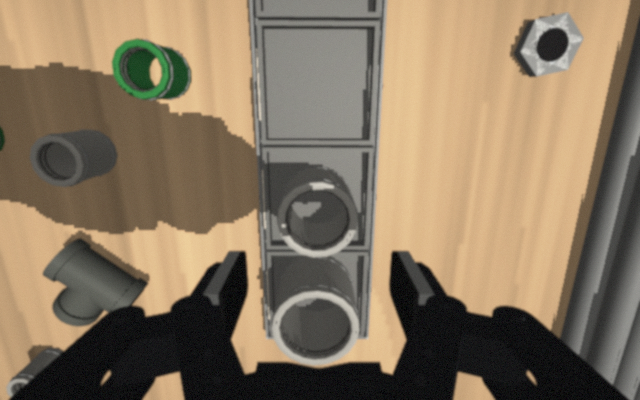

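The 51 mm coupling stands upright in the tray next to the 60 (side view (386,232)). Next is the 34 at (0.435, -0.103).

Emit:
carry_out(
  increments=[
    [0, 0, 0, 0, 7, -33.4, 70],
    [0, 0, 0, 0, 7, -33.4, 70],
    [0, 0, 0, 0, 7, -33.4, 70],
    [0, 0, 0, 0, 7, -33.4, 70],
    [0, 0, 0, 0, 7, -33.4, 70],
    [0, 0, 0, 0, 0, 0, 70],
    [0, 0, 0, 0, 0, 0, 70],
  ],
)

```text
time: 7.2
ee_pos: [0.4335, -0.1031, 0.1088]
tcp_rot: [-9.9, 90.0, -9.9]
wrist_force: [-1.2, -0.3, 0.1]
opening: 0.0601
```

```bash
python3 snap.py p34 wrist
```

```text
{'ee_pos': [0.4335, -0.1031, 0.1088], 'tcp_rot': [-9.9265, 89.9888, -9.9283], 'wrist_force': [-1.2037, -0.2945, 0.1413]} 0.06010158931780336 7.2
```

View pics/wrist_p34.png

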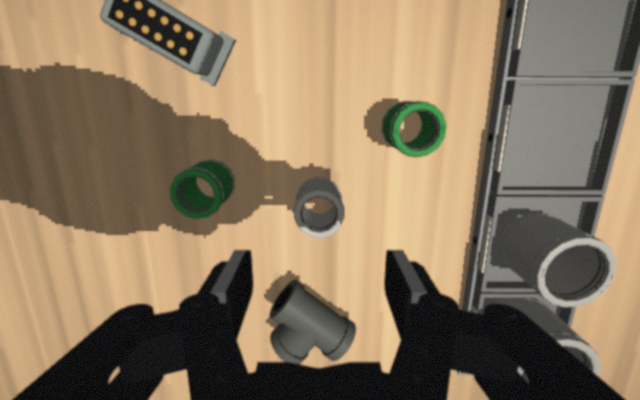

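The 34 is centred at (319,210), and the green decoy at (200,190) is clear of the fingers. Going down to grip.

Emit:
carry_out(
  increments=[
    [0, 0, 0, 25, 0, 0, 70],
    [0, 0, 0, 25, 0, 0, 70],
    [0, 0, 0, 25, 0, 0, 70],
    [0, 0, 0, 21, 0, 1, 70],
    [0, 0, 0, 0, 0, 0, 70],
    [0, 0, 0, 0, 0, 0, 0],
    [0, 0, 0, 0, 0, 0, 0],
    [0, 0, 0, 0, 0, 0, 0],
    [0, 0, 0, 0, 0, 0, 0],
    [0, 0, 0, 0, 0, 0, 0],
    [0, 0, 0, 0, 0, 0, 0],
  ],
)

```text
time: 8.62
ee_pos: [0.4351, -0.1032, 0.0141]
tcp_rot: [-12.8, 89.9, -12.8]
wrist_force: [-0.8, 0.4, 5.8]
opening: 0.033
```

Lift and carry to (0.601, 0.022).

Emit:
carry_out(
  increments=[
    [0, 0, 0, -35, 0, 0, 0],
    [0, 0, 0, -35, 0, 0, 0],
    [0, 0, 0, -30, 0, 0, 0],
    [0, 0, 0, 0, 20, 26, 0],
    [0, 0, 0, 0, 21, 28, 0],
    [0, 0, 0, 0, 21, 28, 0],
    [0, 0, 0, 0, 21, 28, 0],
    [0, 0, 0, 0, 21, 28, 0],
    [0, 0, 0, 0, 21, 28, 0],
    [0, 0, 0, 0, 0, 0, 0],
    [0, 0, 0, 0, 0, 0, 0],
  ],
)

```text
time: 10.0
ee_pos: [0.5997, 0.0219, 0.1126]
tcp_rot: [-170.8, 89.9, -170.8]
wrist_force: [-0.2, 0.9, -1.0]
opening: 0.0328
```

```bash
python3 snap.py c34 wrist
```

```text
{'ee_pos': [0.5997, 0.0219, 0.1126], 'tcp_rot': [-170.7773, 89.9364, -170.7666], 'wrist_force': [-0.1857, 0.8891, -0.9918]} 0.032839399592702885 10.0
```

View pics/wrist_c34.png

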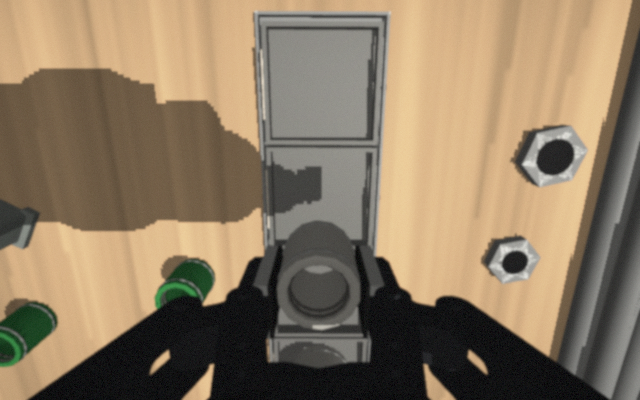

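The picture matches the 51 mm placing: second tray from the far end, lined up. Lowering.

Emit:
carry_out(
  increments=[
    [0, 0, 0, 28, 0, 0, 0],
    [0, 0, 0, 28, 0, 0, 0],
    [0, 0, 0, 24, 0, 1, 0],
    [0, 0, 0, 8, 0, 0, 0],
    [0, 0, 0, 4, 0, 0, 0],
    [0, 0, 0, 0, 0, 0, 0],
    [0, 0, 0, 0, 0, 0, 0],
  ],
)

```text
time: 10.92
ee_pos: [0.6017, 0.022, 0.022]
tcp_rot: [0.7, 89.9, 0.7]
wrist_force: [0.2, -0.6, 0.1]
opening: 0.033
```

Emit:
carry_out(
  increments=[
    [0, 0, 0, 1.5, 0, 0, 0],
    [0, 0, 0, 0, 0, 0, 0],
    [0, 0, 0, 0, 0, 0, 60],
    [0, 0, 0, 0, 0, 0, 60],
    [0, 0, 0, 0, 0, 0, 60],
    [0, 0, 0, -20, 0, 0, 60],
    [0, 0, 0, -35, 0, 0, 60],
    [0, 0, 0, -40, 0, 0, 60],
    [0, 0, 0, 0, 0, 0, 60],
  ],
)

```text
time: 12.05
ee_pos: [0.6032, 0.0221, 0.1198]
tcp_rot: [2.2, 89.6, 2.2]
wrist_force: [-0.4, 0.4, -0.7]
opening: 0.0516
```

```bash
python3 snap.py d34 wrist
```

```text
{'ee_pos': [0.6032, 0.0221, 0.1198], 'tcp_rot': [2.1923, 89.5881, 2.1905], 'wrist_force': [-0.3517, 0.4223, -0.6534]} 0.05155948457011691 12.05
```

View pics/wrist_d34.png

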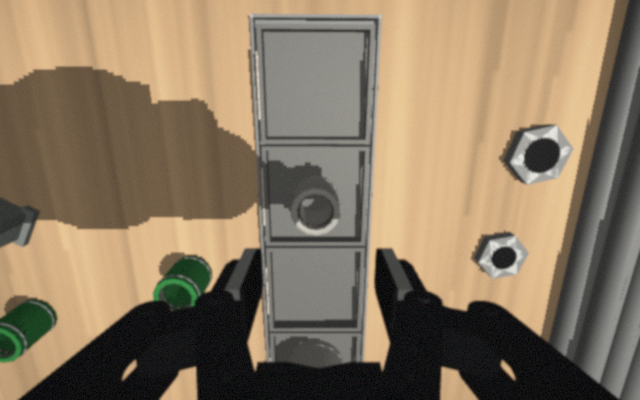

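The 34 stands in its tray. Now to the 42 at (0.3625, 0.305), passing high over the tin.

Emit:
carry_out(
  increments=[
    [0, 0, 0, -5, 26, -22, 80],
    [0, 0, 0, 0, 26, -22, 80],
    [0, 0, 0, 0, 26, -22, 80],
    [0, 0, 0, 0, 26, -22, 80],
    [0, 0, 0, 0, 26, -22, 80],
    [0, 0, 0, 0, 26, -22, 80],
    [0, 0, 0, 0, 26, -22, 80],
    [0, 0, 0, 0, 26, -22, 80],
    [0, 0, 0, 0, 26, -22, 80],
    [0, 0, 0, 0, 26, -22, 80],
    [0, 0, 0, 0, 23, -20, 80],
    [0, 0, 0, 0, 0, 0, 80],
  ],
)

```text
time: 13.6
ee_pos: [0.3599, 0.3058, 0.119]
tcp_rot: [-148.5, 89.9, -148.4]
wrist_force: [-0.5, -0.5, 0.1]
opening: 0.0684
```

```bash
python3 snap.py p42 wrist
```

```text
{'ee_pos': [0.3599, 0.3058, 0.119], 'tcp_rot': [-148.5244, 89.9414, -148.3733], 'wrist_force': [-0.4759, -0.5215, 0.0864]} 0.06843136975673723 13.6
```

View pics/wrist_p42.png

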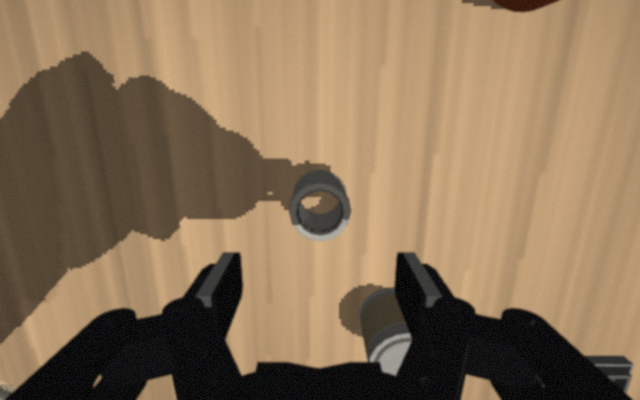

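The 42 is centred at (320,205) and the tin stays clear. Going down to grip.

Emit:
carry_out(
  increments=[
    [0, 0, 0, 27, 0, 1, 80],
    [0, 0, 0, 27, 0, 1, 80],
    [0, 0, 0, 27, 0, 0, 80],
    [0, 0, 0, 24, 0, 0, 80],
    [0, 0, 0, 0, 0, 0, 80],
    [0, 0, 0, 0, 0, 0, 0],
    [0, 0, 0, 0, 0, 0, 0],
    [0, 0, 0, 0, 0, 0, 0],
    [0, 0, 0, 0, 0, 0, 0],
    [0, 0, 0, 0, 0, 0, 0],
    [0, 0, 0, 0, 0, 0, 0],
  ],
)

```text
time: 15.02
ee_pos: [0.3639, 0.3053, 0.0159]
tcp_rot: [26.7, 89.9, 26.7]
wrist_force: [0.9, -1.1, 6.5]
opening: 0.0406
```

Emit:
carry_out(
  increments=[
    [0, 0, 0, -38, 0, 0, 0],
    [0, 0, 0, -38, 0, 0, 0],
    [0, 0, 0, -38, 0, 0, 0],
    [0, 0, 0, 0, 0, 0, 0],
  ],
)

```text
time: 15.52
ee_pos: [0.3644, 0.306, 0.1316]
tcp_rot: [39.6, 89.7, 39.6]
wrist_force: [1.1, 0.4, -2.1]
opening: 0.0402
```

Emit:
carry_out(
  increments=[
    [0, 0, 0, 0, -30, 20, 0],
    [0, 0, 0, 0, -33, 21.5, 0],
    [0, 0, 0, 0, -33, 21.5, 0],
    [0, 0, 0, 0, -33, 21.5, 0],
    [0, 0, 0, 0, -33, 21.5, 0],
    [0, 0, 0, 0, -33, 21.5, 0],
    [0, 0, 0, 0, -33, 21.5, 0],
    [0, 0, 0, 0, -33, 21.5, 0],
    [0, 0, 0, 0, -33, 21.5, 0],
    [0, 0, 0, 0, -33, 21.5, 0],
    [0, 0, 0, 0, -36, 23.5, 0],
    [0, 0, 0, 0, 0, 0, 0],
  ],
)

```text
time: 17.02
ee_pos: [0.6006, -0.0602, 0.1263]
tcp_rot: [-175.1, 89.9, -175.2]
wrist_force: [-0.7, 1.0, -2.7]
opening: 0.0403
```

```bash
python3 snap.py c42 wrist
```

```text
{'ee_pos': [0.6006, -0.0602, 0.1263], 'tcp_rot': [-175.0694, 89.8694, -175.2243], 'wrist_force': [-0.6914, 1.0089, -2.714]} 0.04030997941448776 17.025
```

View pics/wrist_c42.png

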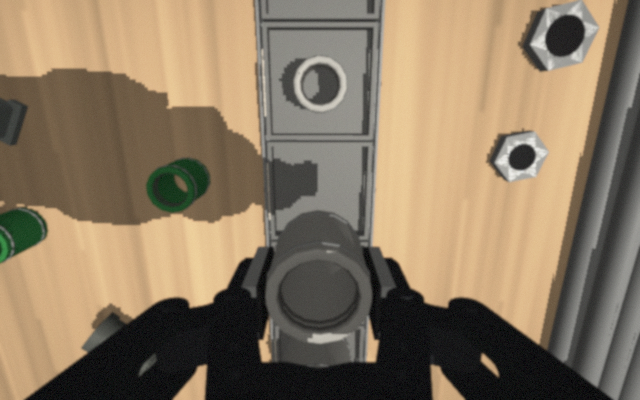

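The target tray is right below, between the 34 (320,83) and the 51. Lowering.

Emit:
carry_out(
  increments=[
    [0, 0, 0, 28, 1, 0, 0],
    [0, 0, 0, 28, 1, 0, 0],
    [0, 0, 0, 28, 0, 0, 0],
    [0, 0, 0, 12, 0, 0, 0],
    [0, 0, 0, 7, 0, 0, 0],
    [0, 0, 0, 0, 0, 0, 0],
    [0, 0, 0, 0, 0, 0, 0],
  ],
)

```text
time: 17.95
ee_pos: [0.6007, -0.056, 0.0265]
tcp_rot: [-4.4, 89.9, -4.4]
wrist_force: [0.7, -0.1, -2.7]
opening: 0.0405
```

Emit:
carry_out(
  increments=[
    [0, 0, 0, 3.5, 0, 0, 0],
    [0, 0, 0, 0, 0, 0, 0],
    [0, 0, 0, 0, 0, 0, 0],
    [0, 0, 0, 0, 0, 0, 65],
    [0, 0, 0, 0, 0, 0, 65],
    [0, 0, 0, 0, 0, 0, 65],
    [0, 0, 0, -20, 0, 0, 65],
    [0, 0, 0, -35, 0, 0, 65],
    [0, 0, 0, -40, 0, 0, 65],
    [0, 0, 0, 0, 0, 0, 65],
  ],
)

```text
time: 19.2
ee_pos: [0.6022, -0.0562, 0.1223]
tcp_rot: [-5.3, 89.6, -5.3]
wrist_force: [0.1, -1.8, -0.6]
opening: 0.0554
```

```bash
python3 snap.py d42 wrist
```

```text
{'ee_pos': [0.6022, -0.0562, 0.1223], 'tcp_rot': [-5.3093, 89.5848, -5.3087], 'wrist_force': [0.0631, -1.7894, -0.5872]} 0.05539619925240004 19.2
```

View pics/wrist_d42.png

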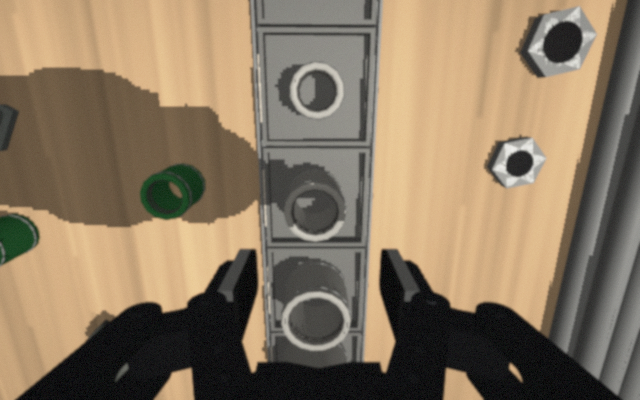

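The 42 stands in its tray. Now the 27 at (0.362, -0.293).

Emit:
carry_out(
  increments=[
    [0, 0, 0, 0, -21, -22, 70],
    [0, 0, 0, 0, -24, -24, 70],
    [0, 0, 0, 0, -24, -24, 70],
    [0, 0, 0, 0, -24, -24, 70],
    [0, 0, 0, 0, -24, -24, 70],
    [0, 0, 0, 0, -24, -24, 70],
    [0, 0, 0, 0, -24, -24, 70],
    [0, 0, 0, 0, -24, -24, 70],
    [0, 0, 0, 0, -24, -24, 70],
    [0, 0, 0, 0, -24, -24, 70],
    [0, 0, 0, 0, 0, 0, 70],
    [0, 0, 0, 0, 0, 0, 70],
  ],
)

```text
time: 20.75
ee_pos: [0.3621, -0.2927, 0.1167]
tcp_rot: [122.7, 90.0, 122.6]
wrist_force: [0.0, 0.1, 0.6]
opening: 0.0593
```

```bash
python3 snap.py p27 wrist
```

```text
{'ee_pos': [0.3621, -0.2927, 0.1167], 'tcp_rot': [122.6764, 89.9624, 122.6497], 'wrist_force': [0.0126, 0.1134, 0.6491]} 0.059306456459872516 20.75
```

View pics/wrist_p27.png

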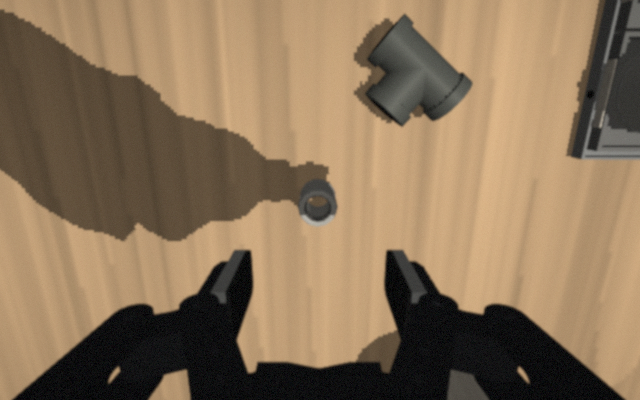

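Emit:
carry_out(
  increments=[
    [0, 0, 0, 28, 0, 0, 70],
    [0, 0, 0, 28, 0, 0, 70],
    [0, 0, 0, 28, 0, 0, 70],
    [0, 0, 0, 22, 0, 0, 70],
    [0, 0, 0, 0, 0, 0, 70],
    [0, 0, 0, 0, 0, 0, 0],
    [0, 0, 0, 0, 0, 0, 0],
    [0, 0, 0, 0, 0, 0, 0],
    [0, 0, 0, 0, 0, 0, 0],
    [0, 0, 0, 0, 0, 0, 0],
    [0, 0, 0, 0, 0, 0, 0],
    [0, 0, 0, 0, 0, 0, 0],
  ],
)

```text
time: 22.3
ee_pos: [0.3629, -0.2933, 0.0123]
tcp_rot: [-24.7, 89.9, -24.7]
wrist_force: [-0.2, 2.3, 6.1]
opening: 0.026
```

Emit:
carry_out(
  increments=[
    [0, 0, 0, -38, 0, 0, 0],
    [0, 0, 0, -38, 0, 0, 0],
    [0, 0, 0, -38, 0, 0, 0],
    [0, 0, 0, 0, 0, 0, 0],
  ],
)

```text
time: 22.8
ee_pos: [0.3635, -0.2941, 0.1284]
tcp_rot: [-39.3, 89.7, -39.3]
wrist_force: [-0.0, 0.0, -0.9]
opening: 0.0261
```

Emit:
carry_out(
  increments=[
    [0, 0, 0, 0, 32, 19, 0],
    [0, 0, 0, 0, 36, 22, 0],
    [0, 0, 0, 0, 36, 22, 0],
    [0, 0, 0, 0, 36, 22, 0],
    [0, 0, 0, 0, 36, 22, 0],
    [0, 0, 0, 0, 36, 22, 0],
    [0, 0, 0, 0, 36, 22, 0],
    [0, 0, 0, 0, 36, 22, 0],
    [0, 0, 0, 0, 36, 22, 0],
    [0, 0, 0, 0, 36, 22, 0],
    [0, 0, 0, 0, 36, 20, 0],
    [0, 0, 0, 0, 0, 0, 0],
  ],
)

```text
time: 24.3
ee_pos: [0.5995, 0.1011, 0.1233]
tcp_rot: [-179.8, 89.9, -179.6]
wrist_force: [-0.7, 0.1, -1.8]
opening: 0.0261
```

```bash
python3 snap.py c27 wrist
```

```text
{'ee_pos': [0.5995, 0.1011, 0.1233], 'tcp_rot': [-179.7862, 89.8998, -179.6346], 'wrist_force': [-0.6754, 0.0769, -1.7732]} 0.026085361407394744 24.3
```

View pics/wrist_c27.png

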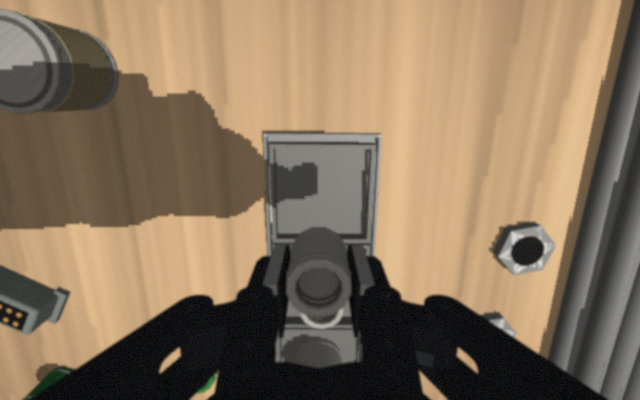

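Lined up over the last tray. Lowering.

Emit:
carry_out(
  increments=[
    [0, 0, 0, 28, 0, 0.5, 0],
    [0, 0, 0, 28, 0, 0, 0],
    [0, 0, 0, 28, 0, 0, 0],
    [0, 0, 0, 12, 0, 0, 0],
    [0, 0, 0, 4, 0, 0, 0],
    [0, 0, 0, 0, 0, 0, 0],
    [0, 0, 0, 0, 0, 0, 0],
  ],
)

```text
time: 25.22
ee_pos: [0.6003, 0.099, 0.0261]
tcp_rot: [10.3, 89.9, 10.3]
wrist_force: [0.0, -0.7, -1.2]
opening: 0.0261
```

Emit:
carry_out(
  increments=[
    [0, 0, 0, 4, 1, 0, 0],
    [0, 0, 0, 3, 0, 0, 0],
    [0, 0, 0, 0, 0, 0, 0],
    [0, 0, 0, 0, 0, 0, 0],
  ],
)

```text
time: 25.72
ee_pos: [0.5999, 0.1002, 0.0184]
tcp_rot: [26.8, 90.0, 26.8]
wrist_force: [-1.4, 0.4, 4.4]
opening: 0.026
```

Emit:
carry_out(
  increments=[
    [0, 0, 0, 0, 0, 0, 50],
    [0, 0, 0, 0, 0, 0, 50],
    [0, 0, 0, 0, 0, 0, 50],
    [0, 0, 0, -20, 0, 0, 50],
    [0, 0, 0, -35, 0, 0, 50],
    [0, 0, 0, -50, 0, 0, 50],
    [0, 0, 0, -50, 0, -20, 50],
    [0, 0, 0, -20, 0, -40, 50],
    [0, 0, 0, 0, 0, -50, 50],
    [0, 0, 0, 0, 0, -50, 50],
    [0, 0, 0, 0, 0, 0, 50],
    [0, 0, 0, 0, 0, 0, 50],
  ],
)

```text
time: 27.22
ee_pos: [0.4402, 0.1001, 0.1944]
tcp_rot: [11.5, 89.9, 11.5]
wrist_force: [0.1, -0.3, -1.0]
opening: 0.0427
```

```bash
python3 snap.py end side scene
python3 - <<'E'
import cv2
a=cv2.imread('pics/side_end.png')[140:300,225:450]
cv2.imwrite('pics/endz.png',cv2.resize(a,None,fx=3.5,fy=3.5,interpolation=cv2.INTER_CUBIC))
E
```

```text
{'ee_pos': [0.4402, 0.1001, 0.1944], 'tcp_rot': [11.4625, 89.8558, 11.4724], 'wrist_force': [0.1444, -0.3401, -1.0366]} 0.042696484844755654 27.225
```

View pics/endz.png

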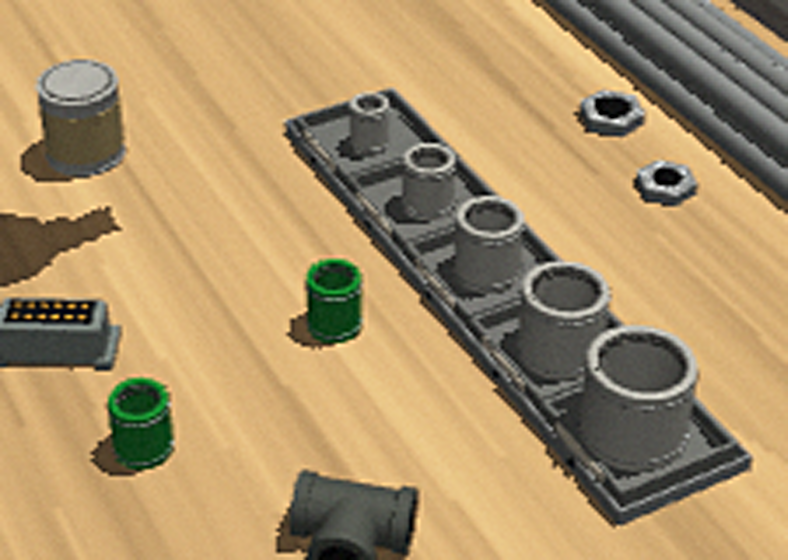

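View pics/scene_end.png

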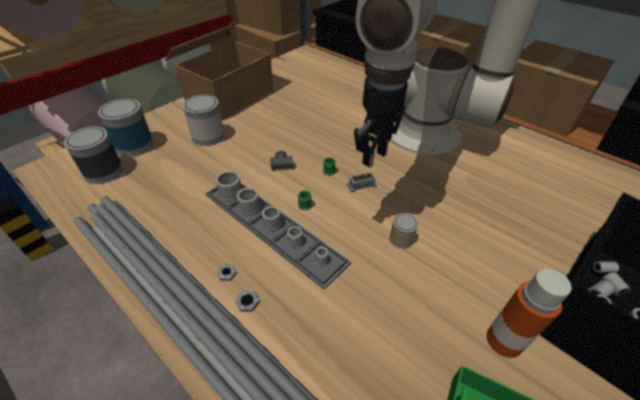

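Side and scene views show all five couplings upright and in descending order, with the tin standing. I'll compare the tin and the 60 with the start pictures, then hand in.

Run:
```python
import cv2
a=cv2.imread('pics/side0.png');b=cv2.imread('pics/side_end.png')
for n,(x0,y0,x1,y1) in dict(tin=(234,155,262,191),c60=(398,232,426,276)).items():
    r=cv2.matchTemplate(b[y0-8:y1+8,x0-8:x1+8],a[y0:y1,x0:x1],cv2.TM_CCOEFF_NORMED);_,v,_,l=cv2.minMaxLoc(r);print(n,v,l[0]-8,l[1]-8)
from workcell import job_done
print(job_done())
```

```text
tin 0.9962570071220398 0 0
c60 0.996927797794342 0 0
the job is handed in; nothing more can be done
None
```

The four loose couplings are back on the rail and the job is handed in at about 27 s of robot time. The row runs 60, 51, 42, 34, 27 mm from the end where the biggest already stood, one to a tray.

**Placing:** the last side and scene pictures show all five couplings upright in their trays. I judged this by eye and did not measure their final positions.

**Tin and 60 mm coupling:** both match their start pictures with no pixel shift.

**Left alone:** the two green look-alikes and the other parts on the bench were not touched, and the gripper ended clear of everything.

**Readings that disagreed slightly:** with a coupling held, the gripper opening sometimes read up to 2 mm under its nominal diameter (33 mm for the 34, 40 mm for the 42). The order of sizes was never in doubt. No check failed.

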